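# Draw the filter plate from the bench dust extractor

## Task

Shut the dust extractor's damper by swinging its lever round until it stands square across the duct, pointing to the bench front; only then lift the cover flap right over so that it stays open, and draw the hidden filter plate up out of its slot. Present the plate by holding it upright over the middle of the steel tray, its lower edge about a hand's breadth (100 mm) above the bench, and finish like that, still holding it, with the damper left shut and the flap left open. Do not shift the tray or the other parts on the bench.

Things in the scene. Friction and masses are not known exactly. Their poses are not given: they have to be found in the camera images.
- extractor: Fixed bench dust extractor. Origin: on the table under the centre of its filter chamber; +x away from the bench front, +y along the duct, z up. Chamber: grey sheet box 130 (x) x 140 (y), 140 high, walls 4, open under the flap. At -y fan and motor, 132 high, out to y = -210; at +y a level round duct, diameter 74, axis 72 up, out to a bell mouth at y = 295, with the damper on top.
- damper (a joint): Damper lever angle (rad), counter-clockwise from above. 0: along the duct, pointing away from the chamber (extractor +y), open. 1.571: square across the duct, pointing to the bench front (extractor -x), shut. Travel -0.2 to 1.9, so it can be pushed past shut. Stiff (0.14 N m, about 2 N at the knob); stays where it is left.
- damper_spindle (a point): Vertical axis of the damper lever, 150 mm along the extractor's +y from its origin, 124 mm above the table.
- damper_grip (a point): Middle of the damper lever's upright black rubber knob: a round post 18 mm in diameter, 36 mm high (128 to 164 mm above the table, this point at 148), 85 mm from the spindle. The flat lever arm lies just below it, its top 128 mm above the table.
- flap (a joint): Cover flap angle in rad: 0 closed, 1.85 fully open against its stop, leaning back. Hinged along the chamber's far top edge; moves freely, weighs 0.28 kg; it falls shut below about 1.4 and falls open beyond about 1.65.
- flap_hinge (a point): Middle of the flap's hinge line, which runs along the extractor's y: extractor x = +67, y = 0, 142 mm above the table.
- flap_bow (a point): Middle of the flap's wire bow handle: a straight round bar, diameter 10, along the extractor's y, 62 free between its legs. When closed it is 178 nearer the front and 22 higher than the hinge line (164 above the table), 42 ahead of the flap's free edge, 46 ahead of the chamber's front wall. It turns with the flap.
- filter: Filter plate standing in the chamber's middle, hidden by the closed flap: rigid metal-framed pleated panel 114 wide (x, along the extractor's x), 24 thick (y), 118 tall (z), 0.13 to 0.24 kg. Origin: centre of its underside, 4 above the table when seated. Top edge 18 below the rim, 54 free at each flat side. Draw it straight up; its ends run 2 mm loose in guides reaching 94 above the table.
- filter_top (a point): Middle of the filter plate's top edge, 118 mm above its underside (122 mm above the table when seated).
- tray: Shallow open steel tray, loose on the table, 200 (its x) x 160 (its y) mm, 25 mm high, walls 3. Origin: centre of its underside.
- pylon: Bystander: dented aluminium pylon tube, 30 mm diameter, lying along its x, 210 mm long, with a dark square clamp at one end. Origin on the table under its middle.
- ankle_cover: Bystander: teal polymer ankle cover, a flared open sleeve 90 mm wide, 78 high. Origin: centre of its underside.
- nut_driver: Bystander: brass knurled nut driver handle, 27 mm thick, 110 long, lying along its x. Origin on the table under its middle.
- ring_a: Bystander: zinc-plated adapter ring, 50 mm across, 14 high, lying flat, near the robot. Origin: centre of its underside.
- ring_b: Bystander: zinc-plated adapter ring, 50 mm across, 14 high, lying flat close in front of the chamber, below the bow handle. Origin: centre of its underside.
- tube_clamp: Bystander: dark steel tube clamp adapter, 46 x 46 mm foot, 38 high. Origin: centre of its underside.
- screw_jar: Bystander: small pale jar with a white lid, 56 mm diameter, 65 high. Origin: centre of its underside.

How it is judged (in metres and radians):
On the way, in this order (a step that is already met when the one before it is completed fails the run):
1. the damper is shut (lever within 8 degrees of square across the duct) with the flap still closed (value of joint damper between 1.43 and 1.71 rad and value of joint flap below 0.1 rad), for 0.3 s.
2. the flap stands open (value of joint flap above 1.45 rad), for 0.2 s.
3. the filter plate is drawn clear of the chamber in the fingers (z of filter in the frame of extractor above 0.14 m and contact force between filter and the fingers above 2 N), for 0.2 s.
At the end, for the whole second after the job is handed in: Plate held still in the fingers, upright within 0.2 rad, underside 60 to 170 mm above the table, centre within 45 mm (level) of the tray's, touching neither tray nor extractor; damper lever within 0.14 rad of square across the duct (1.571); flap open (over 1.45 rad) (value of joint damper between 1.43 and 1.71 rad and value of joint flap above 1.45 rad and contact force between filter and the fingers above 2 N and horizontal distance between filter and tray below 0.045 m and height (world z) of filter between 0.06 and 0.17 m and angle between filter's own z axis and vertical below 0.2 rad and linear speed of filter below 0.03 m/s and contact force between filter and tray below 0.1 N and contact force between filter and extractor below 0.1 N); the arm keeps its last pose, push and grip.
It fails at once if the flap is lifted while the damper is not shut (value of joint flap above 0.2 rad and (value of joint damper below 1.41 rad or value of joint damper above 1.73 rad)).
It fails at once if the tray or a bystander is shifted by more than 30 mm (distance of any of pylon, ankle_cover, nut_driver, ring_a, ring_b, tube_clamp, screw_jar, tray from where it was at the start of the episode above 0.03 m).
It also fails if it takes over 64 s, if anything falls off the work surface, if the arm or the gripper's body presses on something with over 40 N, if the wrist force passes 120 N, or if a joint passes its speed limit or range.

## Robot

A 6-joint arm with a two-finger parallel gripper is mounted at the origin on the work surface. World frame = base frame: x ahead of the robot, y to its left, z up, the work surface at z = 0. Lengths are in mm, angles in rad, forces in N, time in s.
With the tool pointing down it reaches from about 400 to 925 mm from the base axis. Payload 3.4 kg.
Tool frame: the origin (TCP) lies on the centre line of the jaws, within the pads' length; the fingertips stand 14 mm ahead of it and the grasp point (between the pads) lies 5 mm behind it (bot.tip_reach is the distance from the TCP to the fingertips, in mm); z points along the fingers, y is the line along which they close (so a half turn about z gives the same grasp; the last joint's range is limited). The gripper opens to 85 mm and grips with 20 to 120 N. Pads are 22 mm wide; open, the fingers measure 114 mm over their backs; the gripper's body (76 mm by 85 mm) begins 54 mm behind the grasp point. The pads swing forward as they close: fully open they stand 13 mm farther back than shut.
Start: joints at [-1.228, 0.307, 1.506, -0, 1.328, -0.073], TCP at [232.233, -526.022, 245.305] pointing down, gripper open.
Joint ranges: [-3.12, 3.12], [-1.05, 2.28], [0.14, 2.33], [-1.42, 4.57], [0.1, 2.73], [-2.68, 2.68]. Speed limits (rad/s): [2.57, 2.57, 3.14, 3.14, 3.14, 3.14].

## Interface

Orientations are given as a rotation vector (axis times angle).
In Python, from bench import sense, cams, bot gives the robot as it stands. The module is installed in compiled form; this text tells all that it offers.
- The arm moves only by the tool move_arm, never from a script. Its argument "moves" is a list of rows, each a list of 3 entries, a list of its own where there are three numbers: the shift along the tool's x, y, z scaled (see below), then the turn about the tool's z scaled (see below), then the closure, from -1 (fully open) to 1 (shut), so that 0 is half open. In form: [[[dx, dy, dz], turn, fingers], ...]. A call has 1 to 20 rows; each row shifts and turns the commanded pose from where the row before left it, along the tool's axes as they then stand; what a row does not reach is not made up. The controller multiplies each number of a shift by 0.3 m and each number of a turn by 60 degrees. A row lasts 1/12 s, in which the tool goes at most 41.7 mm and 7.16 degrees, less where a joint would pass 70% of its speed; a pose out of reach is approached as far as the arm can. A call with a number of a shift or a turn outside -1 to 1 is refused whole. A call with a gripper value outside its range is refused whole. The fingers move at their own pace and stop on an object; "grip_force" is the grip in N (left out, the last holds). Time passes only in rows, so rows that do not move let the fingers close. It gives the time, the measured TCP pose, the force, the opening and the grip force at its end, in the units of the state.
- sense(): the state, without advancing time (a new reading comes with each control period).
- cams.grab_frame(name): name is "scene" or "top"; returns (picture, depth): 400x640x3 uint8, red, green, blue; 400x640 float32, mm along the optical axis (not along the pixel's ray), 0 where there is no reading.
- cams.camera_params(name): a dict with "camera_matrix" (3x3 intrinsics, pixels), "position" and "orientation" of the camera in the world. Camera axes: x right, y up, looking along -z (the intrinsics and any distortion apply to the point x, -y, -z); pixel columns grow to the right and rows downward; lengths in mm; the calibration is good to about 2 mm. A picture is of the moment at which its call begins. camera_params takes no time and is no camera call.
- bot.close_job(): hands the job in; it is judged then, once.
The state is a dict: "time": time; "qpos": joint angles; "qvel": joint speeds; "effort": joint torques, N m; "eef_pos": TCP position; "tool_rot": TCP orientation; "wrist_force": force on the tool from outside, world axes, zero at the start; "torque": the same for the moment, N m; "finger_gap": finger opening in mm; "grip_force": force on a finger pad.
Only numpy, scipy, OpenCV 4.12 (cv2) and the standard library are available. Lean on these libraries where they do the work, as an engineer would, in place of code of your own. Each camera call takes 0.05 s, during which the arm holds its last target. There are 200 camera calls.

## Working session

There is one attempt and no reset: what is moved stays moved. The work goes in short steps, Python scripts to look and compute and a tool call to move; the robot and the scene stay as the last step left them, time stands still between calls to the robot, and variables do not carry over. Pictures are saved under pics/ and viewed, at most 10 in all, crops included, and the job is handed in when it is done.

Besides the shell and the picture viewer there is one more tool, called after ">>>" as a command line: name --argument value ..., lists and objects as JSON in quotes. move_arm: Moves the arm, as the interface text tells. Its arguments: {"type":"object","properties":{"moves":{"type":"array","items":{"type":"array"}},"grip_force":{"type":"number"}},"required":["moves"]}

```bash
mkdir -p pics
cat > h.py <<'E'
import numpy as np, cv2
from bench import sense, cams, bot
from scipy.spatial.transform import Rotation as R
def par(n):
    p=cams.camera_params(n); o=np.array(p["orientation"],float)
    M=o if o.shape==(3,3) else R.from_rotvec(o).as_matrix() if o.size==3 else None
    return np.array(p["camera_matrix"]),np.array(p["position"]),M
def ray(n,u,v):
    K,c,M=par(n); d=np.linalg.inv(K)@[u,v,1]; return c,M@(d*[1,-1,-1])
def onz(n,u,v,z):
    c,d=ray(n,u,v); return c+d*(z-c[2])/d[2]
def cloud(n,dep):
    K,c,M=par(n); v,u=np.mgrid[:400,:640]; d=np.stack([u,v,np.ones_like(u)],-1)@np.linalg.inv(K).T
    return (d*[1,-1,-1]*dep[...,None])@M.T+c
def proj(n,p):
    K,c,M=par(n); q=(M.T@(np.array(p)-c))*[1,-1,-1]; q=K@q; return q[:2]/q[2]
E
python3 - <<'E'
from h import *
for n in("scene","top"):
    im,d=cams.grab_frame(n); np.savez(f"{n}.npz",im=im,d=d)
    cv2.imwrite(f"pics/{n}0.png",cv2.cvtColor(im,cv2.COLOR_RGB2BGR)); print(cams.camera_params(n),(d>0).mean())
s=sense();print(s)
E
```

```text
{'camera_matrix': array([[361.20991265,   0.        , 320.06236411],
       [  0.        , 361.20991265, 202.88984158],
       [  0.        ,   0.        ,   1.        ]]), 'position': array([1442.9842486 , -190.723359  ,  880.47195056]), 'orientation': array([0.74370631, 0.58458762, 1.21751147])} 0.9945703125
{'camera_matrix': array([[403.00532064,   0.        , 322.66024175],
       [  0.        , 403.00532064, 198.4352143 ],
       [  0.        ,   0.        ,   1.        ]]), 'position': array([ 287.65562885,   23.08719775, 1240.84228831]), 'orientation': array([ 0.17781222, -0.18141561, -1.58285357])} 0.9959921875
{'time': 0.1, 'qpos': array([-1.22852874e+00,  3.07512437e-01,  1.50755369e+00, -3.10144866e-06,
        1.32838913e+00, -7.35071730e-02]), 'qvel': array([ 0.00055024, -0.00246649, -0.00272712,  0.00019283, -0.00166025,
        0.00013895]), 'effort': array([-5.08197245e-04, -4.58530498e+01, -2.52606529e+01, -2.36028118e-04,
        5.57507970e-03, -1.47116521e-05]), 'eef_pos': array([ 232.0121004 , -525.45571225,  244.4608364 ]), 'tool_rot': array([-3.07214548e+00, -6.48023712e-01,  3.96436322e-04]), 'wrist_force': array([ 0.54332   , -0.20147838,  0.52800907]), 'torque': array([-0.02681779, -0.03220087,  0.02892181]), 'grip_force': 0.0, 'finger_gap': 85.37561839492217}
```

View pics/scene0.png

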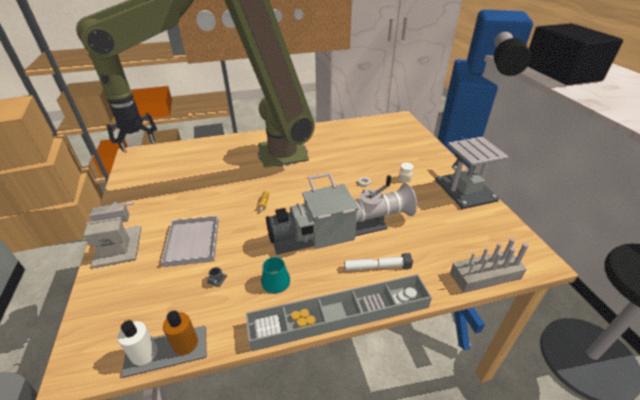

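View pics/top0.png

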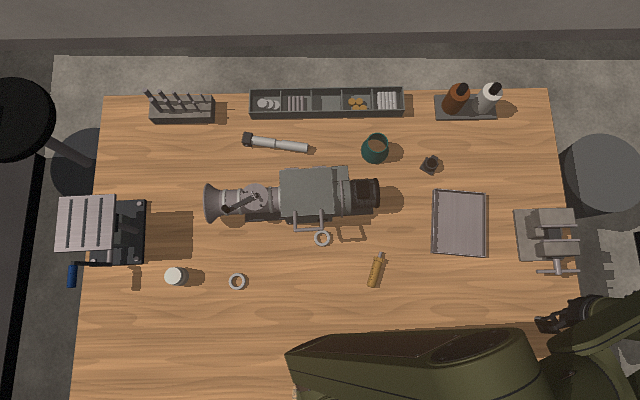

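The scene view shows the extractor mid-bench with the bow at (320,183) and the tray at (190,241). In the top view the chamber is at (310,192), the bow at (308,222), the lever at about (240,202), ring_b at (322,238) and the tray at (460,222). I'll zoom in and take measurements.

Run:
```python
from h import *
z=np.load("top.npz"); im,d=z["im"],z["d"]; P=cloud("top",d)
c=cv2.resize(im[150:260,195:385],None,fx=4,fy=4,interpolation=cv2.INTER_CUBIC); cv2.imwrite("pics/c0.png",cv2.cvtColor(c,cv2.COLOR_RGB2BGR))
# chamber top: points with z 138..150 in region
reg=np.zeros((400,640),bool); reg[155:225,265:360]=1
m=reg&(P[...,2]>136)&(P[...,2]<152)
n,l,st,ce=cv2.connectedComponentsWithStats(m.astype(np.uint8)); k=1+st[1:,4].argmax(); q=P[l==k]
print(len(q),np.median(q[:,2]),cv2.minAreaRect(q[:,:2].astype(np.float32)))
# tray
reg[:]=0; reg[180:265,420:500]=1
m=reg&(P[...,2]>14)&(P[...,2]<40); q=P[m]; print("tray",len(q),cv2.minAreaRect(q[:,:2].astype(np.float32)),np.median(q[:,2]))
for name,(a,b,e,f) in dict(lever=(185,215,215,275),bow=(205,235,285,335)).items():
    reg[:]=0; reg[a:b,e:f]=1
    m=reg&(P[...,2]>118 if name=="lever" else reg&(P[...,2]>150)); 
    v,u=np.nonzero(m)
    print(name); print(np.c_[u,v,P[m]].round().astype(int)[::max(1,len(u)//45)])
```

```text
2533 145.80777267093254 ((566.2750854492188, 64.10943603515625), (143.1486053466797, 149.95628356933594), 2.665728807449341)
tray 440 ((488.9258728027344, -397.97686767578125), (162.1990203857422, 201.56402587890625), 83.34632110595703) 23.133768325867322
lever
[[ 247  185  591  234  123]
 [ 246  186  587  237  126]
 [ 263  186  588  189  118]
 [ 260  187  288   23 1241]
 [ 254  188  582  214  121]
 [ 248  189  579  231  122]
 [ 264  189  579  186  120]
 [ 255  190  576  211  122]
 [ 247  191  575  235  118]
 [ 265  191  572  182  123]
 [ 253  192  570  217  122]
 [ 241  193  569  252  119]
 [ 256  193  566  207  126]
 [ 244  194  565  242  122]
 [ 261  194  564  194  121]
 [ 249  195  562  228  122]
 [ 264  195  562  186  119]
 [ 251  196  558  222  126]
 [ 266  196  558  179  122]
 [ 253  197  553  215  133]
 [ 268  197  555  174  123]
 [ 255  198  548  208  140]
 [ 244  199  549  241  129]
 [ 259  199  550  200  119]
 [ 247  200  545  231  133]
 [ 262  200  546  190  125]
 [ 248  201  543  230  127]
 [ 263  201  543  187  124]
 [ 247  202  540  233  126]
 [ 263  202  540  188  123
[... 1239 characters left out ...]
 [ 296  227  460   91  166]
 [ 315  227  458   40  171]
 [ 320  227  458   27  170]
 [ 293  228  457  100  164]
 [ 298  228  457   86  167]
 [ 303  228  456   73  169]
 [ 308  228  456   59  170]
 [ 313  228  456   46  166]
 [ 318  228  456   32  167]
 [ 323  228  455   19  166]
 [ 297  229  453   89  171]
 [ 302  229  454   75  166]
 [ 307  229  454   62  165]
 [ 312  229  453   48  170]
 [ 317  229  453   35  169]
 [ 322  229  453   22  167]
 [ 296  230  451   91  169]
 [ 301  230  451   78  167]
 [ 306  230  451   65  169]
 [ 311  230  451   51  167]
 [ 316  230  451   38  164]
 [ 321  230  450   24  165]
 [ 298  231  448   86  169]
 [ 303  231  449   73  164]
 [ 296  234  288   23 1241]]
```

View pics/c0.png

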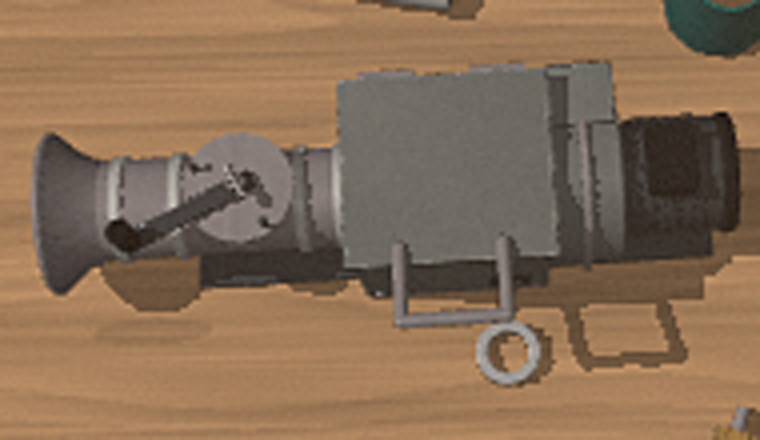

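Run:
```python
from h import *
z=np.load("top.npz"); im,d=z["im"],z["d"]; P=cloud("top",d)
u,v=np.meshgrid(np.arange(640),np.arange(400))
def on(m,zz): return np.array([onz("top",a,b,zz)[:2] for a,b in zip(u[m],v[m])])
box=lambda a,b,c,e:(v>=a)&(v<b)&(u>=c)&(u<e)
bow=box(226,233,299,318)&(P[...,2]>155)&(d>300); q=on(bow,164)
f=np.polyfit(q[:,1],q[:,0],1); print("bow bar yaw",-np.degrees(np.arctan(f[0])),"x mid",q.mean(0))
bl=box(212,226,285,335)&(P[...,2]>148)&(d>300); w=on(bl,160); L=w[w[:,1]>60];Rr=w[w[:,1]<60]
print("legs y",L.mean(0),Rr.mean(0)); 
fl=box(155,222,270,345)&(P[...,2]>138)&(P[...,2]<153)&(d>300)
k=cv2.morphologyEx(fl.astype(np.uint8),cv2.MORPH_OPEN,np.ones((7,7))); c=max(cv2.findContours(k,0,1)[0],key=cv2.contourArea)
r=np.array([onz("top",a,b,144)[:2] for a,b in cv2.boxPoints(cv2.minAreaRect(c))]);print("flap",r.round(1),r.mean(0))
# edges
for nm,fn in (("far",0),("near",1)):
    cols=range(285,330); pts=[]
    for a in cols:
        rr=np.nonzero(k[:,a])[0]; pts.append(onz("top",a,rr.min()-.5 if fn==0 else rr.max()+.5,144)[:2])
    pts=np.array(pts);print(nm,np.polyfit(pts[:,1]-64,pts[:,0],1))
kn=box(198,218,218,236)&(im.max(2)<70); kt=on(kn&(P[...,2]>140),158); print("knob n",len(kt),kt.mean(0) if len(kt) else 0, u[kn].mean(),v[kn].mean())
g=box(180,212,235,275)&(np.abs(P[...,2]-122)<6)
c=max(cv2.findContours(cv2.morphologyEx(g.astype(np.uint8),cv2.MORPH_OPEN,np.ones((3,3))),0,1)[0],key=cv2.contourArea);(a,b),rad=cv2.minEnclosingCircle(c);print("disk",a,b,rad,onz("top",a,b,122)); print("spindle px",onz("top",195+240/4,150+184/4,126), "crop knob", onz("top",195+122/4,150+234/4,164))
z=np.load("scene.npz"); im,d=z["im"],z["d"]
c=cv2.resize(im[160:260,250:430],None,fx=4.4,fy=4.4,interpolation=cv2.INTER_CUBIC); cv2.imwrite("pics/c1.png",cv2.cvtColor(c,cv2.COLOR_RGB2BGR))
```

```text
bow bar yaw 3.2666302364681816 x mid [453.80861355  59.37008225]
legs y [485.88158361  93.58924852] [485.83223306  25.53192945]
flap [[632.5 144.4]
 [639.5  -8.9]
 [498.9 -13.8]
 [492.4 135.3]] [565.82006938  64.25468857]
far [-1.06890163e-02  6.33620378e+02]
near [-4.39822786e-02  4.97946491e+02]
knob n 46 [516.4863146  286.93139231] 226.77011494252875 209.13793103448276
disk 254.37368774414062 196.68946838378906 13.939220428466797 [556.35527104 212.61660552 122.        ]
spindle px [557.37584437 210.19591548 126.        ] crop knob [514.69196482 283.61319537 164.        ]
```

View pics/c1.png

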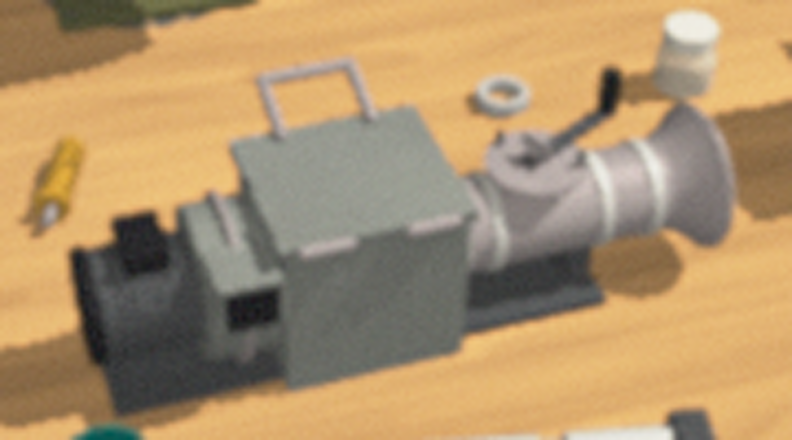

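The scene crop shows the knob middle at about (389,179) in the full image, with the flap closed and the bow in front of it. I'll triangulate the knob from both views.

```bash
cat >> h.py <<'E'
def tri(a,b):
    c1,d1=ray("top",*a);c2,d2=ray("scene",*b);d1/=np.linalg.norm(d1);d2/=np.linalg.norm(d2)
    t=np.linalg.lstsq(np.c_[d1,-d2],c2-c1,rcond=None)[0];p,q=c1+d1*t[0],c2+d2*t[1];return ((p+q)/2).round(1),round(float(np.linalg.norm(p-q)),1)
def delta(*tgt):
    "numbers (units of 0.3 m, tool axes) to reach each target in turn from the present pose"
    s=sense();p=s["eef_pos"];M=R.from_rotvec(s["tool_rot"]).as_matrix()
    for t in tgt: print("to",np.round(t,1),"sum",(M.T@(np.array(t)-p)/300).round(4)); p=np.array(t)
E
python3 - <<'E'
from h import *
f=lambda x,y,ox,oy,k:(ox+(x+.5)/k-.5,oy+(y+.5)/k-.5)
T=lambda x,y:f(x,y,195,150,4);S=lambda x,y:f(x,y,250,160,4.4)
print("knob top",tri(T(121,233),S(611,72)),onz("top",*T(121,233),164),onz("scene",*S(611,72),164))
print("bow ends",tri(T(400,322),S(348,65)),tri(T(508,317),S(263,77)))
print("hub",tri(T(241,183),S(535,155)))
E
```

```text
knob top (array([517.4, 287.6, 162.5]), 3.7) [516.46734265 285.37878017 164.        ] [519.06731635 288.6308005  164.        ]
bow ends (array([451.8,  95.2, 161.6]), 0.7) (array([453.7,  24. , 164.6]), 2.9)
hub (array([559.2, 211.7, 127.9]), 3.0)
```

>>> move_arm --moves '[[[0,0,0],0.117,-1],[[0,0,0],0.117,-1],[[0,0,0],0.116,-1],[[0,0,0],0,-1]]' --grip_force 30

```text
time: 0.43
eef_pos: [232.1, -525.7, 244.8]
tool_rot: [-3.14, -0.073, 0.001]
wrist_force: [0.1, -0.5, -0.2]
finger_gap: 85.3
grip_force: 0.0
```

Run:
```python
from h import *
delta((480,-300,245),(517,287,245),(517,287,149))
```

```text
to [ 480 -300  245] sum [ 8.602e-01 -7.132e-01 -2.000e-04]
to [517 287 245] sum [ 0.2137 -1.9489  0.0021]
to [517 287 149] sum [1.0e-04 4.0e-04 3.2e-01]
```

>>> move_arm --moves '[[[0.086,-0.0713,0],0,-1],[[0.086,-0.0713,0],0,-1],[[0.086,-0.0713,0],0,-1],[[0.086,-0.0713,0],0,-1],[[0.086,-0.0713,0],0,-1],[[0.086,-0.0713,0],0,-1],[[0.086,-0.0713,0],0,-1],[[0.086,-0.0713,0],0,-1],[[0.086,-0.0713,0],0,-1],[[0.086,-0.0713,0],0,-1],[[0,0,0],0,-1]]'

```text
time: 1.35
eef_pos: [483.3, -295.5, 245.1]
tool_rot: [-3.138, -0.09, -0.004]
wrist_force: [-0.5, -0.5, -0.5]
finger_gap: 85.7
grip_force: 0.0
```

>>> move_arm --moves '[[[0.0107,-0.0974,0],0,-1],[[0.0107,-0.0974,0],0,-1],[[0.0107,-0.0974,0],0,-1],[[0.0107,-0.0974,0],0,-1],[[0.0107,-0.0974,0],0,-1],[[0.0107,-0.0974,0],0,-1],[[0.0107,-0.0974,0],0,-1],[[0.0107,-0.0974,0],0,-1],[[0.0107,-0.0974,0],0,-1],[[0.0107,-0.0974,0],0,-1],[[0.0107,-0.0974,0],0,-1],[[0.0107,-0.0974,0],0,-1],[[0.0107,-0.0974,0],0,-1],[[0.0107,-0.0974,0],0,-1],[[0.0107,-0.0974,0],0,-1],[[0.0107,-0.0974,0],0,-1],[[0.0107,-0.0974,0],0,-1],[[0.0107,-0.0974,0],0,-1],[[0.0107,-0.0974,0],0,-1],[[0.0107,-0.0974,0],0,-1]]'

```text
time: 3.02
eef_pos: [514.5, 288.2, 245.0]
tool_rot: [3.14, 0.083, -0.001]
wrist_force: [1.0, -0.2, 0.4]
finger_gap: 85.5
grip_force: 0.0
```

>>> move_arm --moves '[[[0,0,0],0,-1],[[0,0,0],0,-1],[[0,0,0],0,-1]]'

```text
time: 3.27
eef_pos: [514.3, 286.5, 244.8]
tool_rot: [3.139, 0.081, -0.002]
wrist_force: [-0.5, 1.3, -0.6]
finger_gap: 85.7
grip_force: 0.0
```

Run:
```python
from h import *
delta((517,287,149))
im,d=cams.grab_frame("scene")
c=cv2.resize(im[100:260,250:430],None,fx=3.6,fy=3.6,interpolation=cv2.INTER_CUBIC); cv2.imwrite("pics/c2.png",cv2.cvtColor(c,cv2.COLOR_RGB2BGR))
```

```text
to [517 287 149] sum [ 0.0094 -0.0015  0.3194]
```

View pics/c2.png

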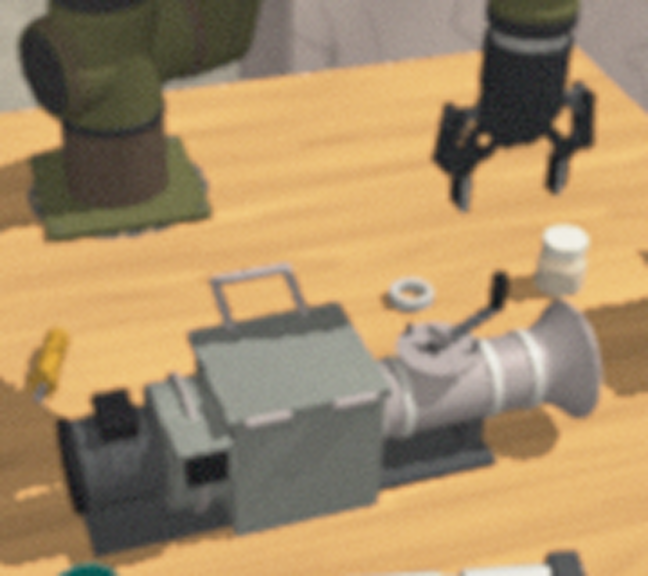

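The fingers straddle the knob in y, above it, with gripper tips around crop (460,205) and (555,185). Now I'll go down and grip.

>>> move_arm --moves '[[[0.0047,-0.0008,0.08],0,-1],[[0.0047,-0.0007,0.08],0,-1],[[0,0,0.08],0,-1],[[0,0,0.08],0,-1],[[0,0,0],0,-1],[[0,0,0],0,0],[[0,0,0],0,0.6],[[0,0,0],0,1],[[0,0,0],0,1],[[0,0,0],0,1],[[0,0,0],0,1],[[0,0,0],0,1],[[0,0,0],0,1]]'

```text
time: 4.4
eef_pos: [518.1, 288.2, 150.6]
tool_rot: [-3.14, -0.078, -0.003]
wrist_force: [-1.5, 0.2, 6.3]
finger_gap: 16.6
grip_force: 30.2
```

Run:
```python
from h import *
s=sense();print(s["eef_pos"],s["finger_gap"],s["grip_force"],s["wrist_force"])
S=np.array([558,212.5]);h=.05
k=s["eef_pos"][:2]; v=k-S; a0=np.arctan2(v[1],v[0]); r=np.linalg.norm(v); print(r,"lever",a0-np.pi/2-h)
al=np.linspace(a0,np.pi+h,9)[1:]
rr=np.linspace(r,85,9)[1:]
delta(*[(*(S+q*np.array([np.cos(a),np.sin(a)])),149) for a,q in zip(al,rr)])
```

```text
[518.07784402 288.21454731 150.56060728] 16.593350772483575 30.194368958473206 [-1.48475075  0.22862297  6.31891611]
85.59480832468805 lever 0.43522637385529733
to [507.8 281.7 149. ] sum [-0.0353  0.0199  0.0051]
to [498.6 273.9 149. ] sum [-0.0321  0.0246 -0.0001]
to [490.5 264.8 149. ] sum [-0.0282  0.0289 -0.0001]
to [483.9 254.7 149. ] sum [-0.0238  0.0325 -0.0001]
to [478.7 243.8 149. ] sum [-0.019   0.0356 -0.0001]
to [475.2 232.2 149. ] sum [-0.0137  0.0379 -0.0001]
to [473.3 220.3 149. ] sum [-0.0082  0.0394 -0.0001]
to [473.1 208.3 149. ] sum [-0.0026  0.0401 -0.    ]
```

>>> move_arm --moves '[[[-0.0176,0.01,0],0,1],[[-0.0176,0.01,0],0,1],[[-0.016,0.0123,0],0,1],[[-0.016,0.0123,0],0,1],[[-0.0141,0.0144,0],0,1],[[-0.0141,0.0144,0],0,1],[[-0.0119,0.0163,0],0,1],[[-0.0119,0.0163,0],0,1],[[-0.0095,0.0178,0],0,1],[[-0.0095,0.0178,0],0,1],[[-0.0069,0.019,0],0,1],[[-0.0069,0.019,0],0,1],[[-0.0041,0.0197,0],0,1],[[-0.0041,0.0197,0],0,1],[[-0.0013,0.02,0],0,1],[[-0.0013,0.02,0],0,1],[[0,0,0],0,1],[[0,0,0],0,1],[[0,0,0],0,1]]'

```text
time: 5.98
eef_pos: [468.3, 207.5, 149.5]
tool_rot: [3.14, 0.078, -0.011]
wrist_force: [-9.2, 1.1, 10.5]
finger_gap: 17.1
grip_force: 31.7
```

Run:
```python
from h import *
s=sense();print(s["eef_pos"],s["finger_gap"],s["grip_force"],s["wrist_force"])
S=np.array([558,212.5]);v=s["eef_pos"][:2]-S;print(np.linalg.norm(v),np.arctan2(v[1],v[0])%6.283-np.pi/2-.05)
```

```text
[468.27139582 207.50847808 149.5140117 ] 17.060999272776268 31.68020725250244 [-9.23364095  1.09122947 10.54448726]
89.86733388670443 1.5761828473920902
```

>>> move_arm --moves '[[[0,0,0],0,0.3],[[0,0,0],0,-0.2],[[0,0,0],0,-0.2],[[0,0,0],0,-0.2],[[0,0,-0.06],0,-0.2],[[0,0,-0.1],0,-0.2],[[0,0,-0.1],0,-0.2],[[-0.08,0,-0.04],0,-0.2],[[-0.08,0,0],0,-0.2],[[0,0,0],0,-0.2]]'

```text
time: 6.82
eef_pos: [420.7, 204.8, 239.9]
tool_rot: [3.14, 0.078, -0.004]
wrist_force: [-1.4, -0.7, -0.7]
finger_gap: 51.2
grip_force: 0.0
```

Run:
```python
from h import *
s=sense();print(s["eef_pos"],s["finger_gap"])
im,d=cams.grab_frame("top");i2,_=cams.grab_frame("scene")
a=cv2.resize(im[150:250,195:335],None,fx=4,fy=4,interpolation=cv2.INTER_CUBIC)
b=cv2.resize(i2[160:240,300:440],None,fx=4,fy=4,interpolation=cv2.INTER_CUBIC)[:180]
cv2.imwrite("pics/c3.png",cv2.cvtColor(np.vstack([a,b]),cv2.COLOR_RGB2BGR))
```

```text
[420.70005635 204.75254021 239.91760853] 51.19996907437514
```

View pics/c3.png

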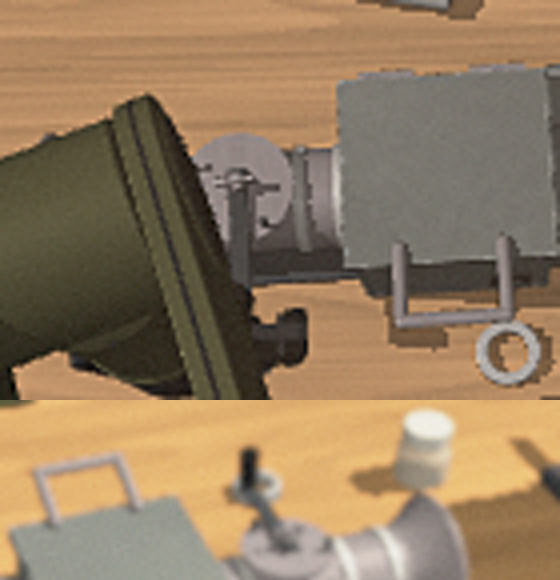

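The lever now stands square across the duct: its arm runs from (240,183) to (241,290), parallel to the bow legs, and the flap is still closed. Next I'll turn the gripper 90° for the bow.

>>> move_arm --moves '[[[0,0,0],-0.1155,0.45],[[0,0,0],-0.1155,0.45],[[0,0,0],-0.1155,0.45],[[0,0,0],-0.1155,0.45],[[0,0,0],-0.1155,0.45],[[0,0,0],-0.1155,0.45],[[0,0,0],-0.1155,0.45],[[0,0,0],-0.1155,0.45],[[0,0,0],-0.1155,0.45],[[0,0,0],-0.1155,0.45],[[0,0,0],-0.1155,0.45],[[0,0,0],-0.1155,0.45],[[0,0,0],-0.114,0.45],[[0,0,0],0,0.45]]'

```text
time: 8.08
eef_pos: [425.7, 205.4, 238.7]
tool_rot: [2.163, 2.278, -0.0]
wrist_force: [0.2, -0.1, 0.2]
finger_gap: 23.3
grip_force: 0.0
```

Run:
```python
from h import *
s=sense();print(s["eef_pos"],s["tool_rot"],s["finger_gap"])
print("knob",onz("scene",300+250.5/4-.5,160+55/4-.5,164))
delta((453.5,59.5,240),(453.5,59.5,160))
```

```text
[425.70318269 205.42249389 238.73485125] [ 2.16306868e+00  2.27819224e+00 -4.85296538e-04] 23.3102301423437
knob [479.49366746 207.33201921 164.        ]
to [453.5  59.5 240. ] sum [-0.4906  0.0673 -0.0041]
to [453.5  59.5 160. ] sum [1.000e-04 0.000e+00 2.667e-01]
```

>>> move_arm --moves '[[[-0.0981,0.0135,0],0,0.45],[[-0.0981,0.0135,0],0,0.45],[[-0.0981,0.0135,0],0,0.45],[[-0.0981,0.0135,0],0,0.45],[[-0.0981,0.0135,0],0,0.45],[[0,0,0],0,0.45],[[0,0,0],0,0.45],[[0,0,0],0,0.45]]'

```text
time: 8.75
eef_pos: [452.4, 59.5, 239.0]
tool_rot: [-2.169, -2.272, -0.0]
wrist_force: [-0.1, 0.5, -1.1]
finger_gap: 23.6
grip_force: 0.0
```

Run:
```python
from h import *
s=sense();print(s["eef_pos"],s["tool_rot"],s["finger_gap"])
delta((453.5,59.5,160))
```

```text
[452.41988533  59.46840592 238.99985579] [-2.16899131e+00 -2.27162646e+00 -9.10064570e-05] 23.589181243563182
to [453.5  59.5 160. ] sum [-2.000e-04  3.700e-03  2.633e-01]
```

>>> move_arm --moves '[[[0,0.0037,0.08],0,0.45],[[0,0,0.08],0,0.45],[[0,0,0.05],0,0.45],[[0,0,0.05],0,0.45],[[0,0,0],0,0.45],[[0,0,0],0,0.45]]'

```text
time: 9.25
eef_pos: [452.5, 60.5, 160.7]
tool_rot: [-2.164, -2.275, 0.002]
wrist_force: [0.5, -0.4, 0.9]
finger_gap: 23.4
grip_force: 0.0
```

>>> move_arm --moves '[[[0,0,0],0,0.8],[[0,0,0],0,1],[[0,0,0],0,1],[[0,0,0],0,1],[[0,0,0],0,1]]' --grip_force 30

```text
time: 9.67
eef_pos: [455.3, 60.3, 162.4]
tool_rot: [2.165, 2.273, 0.007]
wrist_force: [4.1, 3.7, -2.1]
finger_gap: 8.8
grip_force: 29.2
```

Run:
```python
from h import *
s=sense();p=s["eef_pos"];print(p,s["finger_gap"],s["wrist_force"])
H=np.array([631.3,68.3]);e=np.array([np.cos(.05),np.sin(.05)])
r=np.hypot(178,22);a0=np.arctan2(22,178);dx=p[0]-(631.3-178*e[0]); print("dx",dx)
M=R.from_rotvec(s["tool_rot"]).as_matrix();pp=None
for f in np.linspace(0,1.75,19):
    a=a0+f;q=np.array([-r*np.cos(a),r*np.sin(a)]); 
    if pp is not None:
        dd=q-pp; print(round(f,2),(M.T@np.array([dd[0]*e[0],dd[0]*e[1],dd[1]])/300).round(4))
    pp=q
```

```text
[455.25216969  60.26577982 162.38466193] 8.848487478501704 [ 4.11480114  3.74903214 -2.13844673]
dx 1.7297160387724375
0.1 [ 0.0001  0.0102 -0.0572]
0.19 [ 0.0001  0.0157 -0.0559]
0.29 [ 0.0001  0.021  -0.0542]
0.39 [ 0.0001  0.0262 -0.0519]
0.49 [ 0.0001  0.0311 -0.0491]
0.58 [ 0.0001  0.0357 -0.0458]
0.68 [ 0.0001  0.04   -0.0421]
0.78 [ 0.0001  0.0439 -0.038 ]
0.88 [ 0.0001  0.0474 -0.0336]
0.97 [ 0.0001  0.0504 -0.0288]
1.07 [ 0.0001  0.053  -0.0238]
1.17 [ 0.0001  0.0551 -0.0186]
1.26 [ 0.0001  0.0566 -0.0131]
1.36 [ 0.0001  0.0576 -0.0076]
1.46 [ 0.0001  0.0581 -0.0019]
1.56 [0.0001 0.058  0.0037]
1.65 [0.0001 0.0573 0.0093]
1.75 [0.0001 0.0562 0.0148]
```

>>> move_arm --moves '[[[0,0.0046,-0.0286],0,1],[[0,0.0056,-0.0286],0,1],[[0,0.0078,-0.028],0,1],[[0,0.0079,-0.0279],0,1],[[0,0.0105,-0.0271],0,1],[[0,0.0105,-0.0271],0,1],[[0,0.0131,-0.026],0,1],[[0,0.0131,-0.0259],0,1],[[0,0.0155,-0.0246],0,1],[[0,0.0156,-0.0245],0,1],[[0,0.0178,-0.0229],0,1],[[0,0.0179,-0.0229],0,1],[[0,0.02,-0.0211],0,1],[[0,0.02,-0.021],0,1]]'

```text
time: 10.83
eef_pos: [505.4, 62.4, 268.5]
tool_rot: [-2.163, -2.273, 0.004]
wrist_force: [-3.6, 4.5, 1.0]
finger_gap: 8.8
grip_force: 29.3
```

>>> move_arm --moves '[[[0,0.022,-0.019],0,1],[[0,0.022,-0.019],0,1],[[0,0.0237,-0.0168],0,1],[[0,0.0237,-0.0168],0,1],[[0,0.0252,-0.0144],0,1],[[0,0.0252,-0.0144],0,1],[[0,0.0265,-0.0119],0,1],[[0,0.0265,-0.0119],0,1],[[0,0.0276,-0.0093],0,1],[[0,0.0276,-0.0093],0,1],[[0,0.0283,-0.0066],0,1],[[0,0.0283,-0.0065],0,1],[[0,0.0288,-0.0038],0,1],[[0,0.0288,-0.0038],0,1],[[0,0.029,-0.001],0,1],[[0,0.029,-0.001],0,1],[[0,0.029,0.0018],0,1],[[0,0.029,0.0018],0,1]]'

```text
time: 12.33
eef_pos: [652.1, 68.9, 318.0]
tool_rot: [2.165, 2.274, 0.001]
wrist_force: [-0.2, 1.4, 5.1]
finger_gap: 8.7
grip_force: 32.1
```

>>> move_arm --moves '[[[0,0.0286,0.0046],0,1],[[0,0.0286,0.0046],0,1],[[0,0.0281,0.0074],0,1],[[0,0.0281,0.0074],0,1],[[0,0,0],0,1],[[0,0,0],0,1]]'

```text
time: 12.83
eef_pos: [686.9, 70.5, 309.6]
tool_rot: [2.165, 2.274, 0.002]
wrist_force: [2.1, 0.9, 5.2]
finger_gap: 8.6
grip_force: 32.7
```

>>> move_arm --moves '[[[0,0,0],0,0.5],[[0,0,0],0,0.3],[[0,0,-0.02],0,0.3],[[0,0,-0.05],0,0.3],[[0,0,-0.08],0,0.3],[[0,-0.08,-0.05],0,0.3],[[0,-0.12,0],0,0.3],[[0,-0.12,0],0,0.3],[[0,-0.12,0],0,0.3],[[0,0,0],0,0.3]]'

```text
time: 13.67
eef_pos: [544.5, 64.1, 369.4]
tool_rot: [-2.162, -2.272, 0.009]
wrist_force: [-0.4, -0.3, -0.6]
finger_gap: 30.2
grip_force: 0.0
```

Run:
```python
from h import *
s=sense();print(s["eef_pos"],s["tool_rot"],s["finger_gap"])
im,d=cams.grab_frame("top");i2,d2=cams.grab_frame("scene")
a=im[130:270,195:385];b=i2[100:260,250:440]
c=np.vstack([cv2.resize(x,None,fx=2,fy=2,interpolation=cv2.INTER_CUBIC) for x in(a,b)])
cv2.imwrite("pics/c4.png",cv2.cvtColor(c,cv2.COLOR_RGB2BGR))
```

```text
[544.53033946  64.11147873 369.41963949] [-2.16199737 -2.2719633   0.00927747] 30.176444994439528
```

View pics/c4.png

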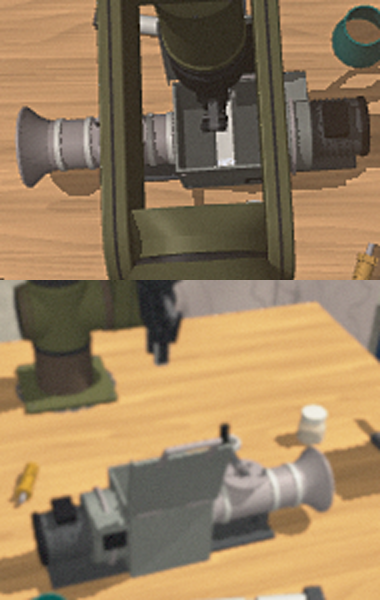

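The flap stands open (scene crop (170,470)) and the pale plate shows at top crop (227,140). I'll check the plate position against the model while turning the tool back.

>>> move_arm --moves '[[[0,0,0],0.1155,-0.3],[[0,0,0],0.1155,-0.3],[[0,0,0],0.1155,-0.3],[[0,0,0],0.1155,-0.3],[[0,0,0],0.1155,-0.3],[[0,0,0],0.1155,-0.3],[[0,0,0],0.1155,-0.3],[[0,0,0],0.1155,-0.3],[[0,0,0],0.1155,-0.3],[[0,0,0],0.1155,-0.3],[[0,0,0],0.1155,-0.3],[[0,0,0],0.1155,-0.3],[[0,0,0],0.114,-0.3],[[0,0,0],0,-0.3]]'

```text
time: 14.93
eef_pos: [554.6, 64.3, 369.4]
tool_rot: [3.141, 0.073, 0.001]
wrist_force: [0.1, 0.5, -0.8]
finger_gap: 55.7
grip_force: 0.0
```

Run:
```python
from h import *
s=sense();print(s["eef_pos"],s["tool_rot"],s["finger_gap"])
im,d=cams.grab_frame("top");P=cloud("top",d)
e=np.array([np.cos(.05),np.sin(.05)]);n=np.array([-e[1],e[0]])
q=P[...,:2]-[564.4,65];X=q@e;Y=q@n
m=(np.abs(P[...,2]-122)<6)&(abs(X)<62)&(abs(Y)<60)&(im.min(2)>110)
print(m.sum(),X[m].min(),X[m].max())
v,u=np.nonzero(m)
w=np.array([onz("top",a,b,122)[:2] for a,b in zip(u,v)])-[564.4,65];X=w@e;Y=w@n
for lo in range(-60,60,15):
    k=(X>=lo)&(X<lo+15); 
    if k.sum()>3: print(lo,k.sum(),Y[k].min().round(1),Y[k].max().round(1))
delta((564.4,65,320),(564.4,65,103))
```

```text
[554.64934342  64.30854713 369.36075726] [3.14055240e+00 7.26298724e-02 5.31777008e-04] 55.704148350069914
326 -56.412711115590795 58.21424509666805
-60 32 -11.1 9.2
-45 45 -12.2 11.0
-30 46 -12.9 10.5
-15 42 -11.2 9.7
0 40 -12.1 8.8
15 46 -13.0 10.8
30 42 -13.2 9.9
45 33 -11.8 9.1
to [564.4  65.  320. ] sum [ 0.0332 -0.0005  0.1645]
to [564.4  65.  103. ] sum [-1.000e-04 -1.000e-04  7.233e-01]
```

>>> move_arm --moves '[[[0.018,0.001,0.09],0,-0.3],[[0.018,0.001,0.09],0,-0.3],[[0,0,0.09],0,-0.3],[[0,0,0.09],0,-0.3],[[0,0,0.09],0,-0.3],[[0,0,0.09],0,-0.3],[[0,0,0.09],0,-0.3],[[0,0,0.09],0,-0.3],[[0,0,0.08],0,-0.3],[[0,0,0.085],0,-0.3],[[0,0,0],0,-0.3],[[0,0,0],0,-0.3]]'

```text
time: 15.98
eef_pos: [563.5, 64.2, 102.7]
tool_rot: [3.14, 0.081, -0.006]
wrist_force: [-1.4, 0.1, -0.2]
finger_gap: 55.3
grip_force: 0.0
```

>>> move_arm --moves '[[[0,0,0],0,0.3],[[0,0,0],0,0.6],[[0,0,0],0,1],[[0,0,0],0,1],[[0,0,0],0,1],[[0,0,0],0,1]]' --grip_force 45

```text
time: 16.48
eef_pos: [565.6, 64.3, 106.0]
tool_rot: [3.141, 0.078, 0.007]
wrist_force: [1.4, -0.8, 6.3]
finger_gap: 23.2
grip_force: 45.1
```

>>> move_arm --moves '[[[0,0,-0.02],0,1],[[0,0,-0.04],0,1],[[0,0,-0.05],0,1],[[0,0,-0.05],0,1],[[0,0,-0.05],0,1],[[0,0,-0.05],0,1],[[0,0,-0.05],0,1],[[0,0,-0.05],0,1],[[0,0,-0.05],0,1],[[0,0,-0.05],0,1],[[0,0,-0.05],0,1],[[0,0,-0.05],0,1],[[0,0,-0.05],0,1],[[0,0,0],0,1],[[0,0,0],0,1],[[0,0,0],0,1],[[0,0,0],0,1]]'

```text
time: 17.9
eef_pos: [562.9, 64.3, 285.7]
tool_rot: [3.141, 0.077, -0.004]
wrist_force: [-0.1, 0.4, -1.9]
finger_gap: 23.4
grip_force: 44.2
```

Run:
```python
from h import *
s=sense();print(s["eef_pos"],s["tool_rot"],s["finger_gap"],s["grip_force"])
z=s["eef_pos"][2]
delta((489,-398,z),(489,-398,202))
```

```text
[562.93406258  64.28589719 285.67528681] [ 3.14059199  0.07747571 -0.00431413] 23.357010236493355 44.195759296417236
to [ 489.  -398.   285.7] sum [-3.2210e-01  1.5269e+00  8.0000e-04]
to [ 489 -398  202] sum [0.0008 0.     0.2789]
```

>>> move_arm --moves '[[[-0.008,0.04,0],0,1],[[-0.0161,0.0783,0],0,1],[[-0.0165,0.0783,0],0,1],[[-0.0165,0.0783,0],0,1],[[-0.0165,0.0783,0],0,1],[[-0.0165,0.0783,0],0,1],[[-0.0165,0.0783,0],0,1],[[-0.0165,0.0783,0],0,1],[[-0.0165,0.0783,0],0,1],[[-0.0165,0.0783,0],0,1],[[-0.0165,0.0783,0],0,1],[[-0.0165,0.0783,0],0,1],[[-0.0165,0.0783,0],0,1],[[-0.0165,0.0783,0],0,1],[[-0.0165,0.0783,0],0,1],[[-0.0165,0.0783,0],0,1],[[-0.0165,0.0783,0],0,1],[[-0.0165,0.0783,0],0,1],[[-0.0165,0.0783,0],0,1],[[-0.0165,0.0783,0],0,1]]'

```text
time: 19.57
eef_pos: [488.8, -399.7, 285.9]
tool_rot: [-3.14, -0.077, 0.003]
wrist_force: [1.1, -0.0, -1.5]
finger_gap: 23.2
grip_force: 44.2
```

>>> move_arm --moves '[[[0,0,0],0,1],[[0,0,0],0,1],[[0,0,0.03],0,1],[[0,0,0.05],0,1],[[0,0,0.05],0,1],[[0,0,0.05],0,1],[[0,0,0.05],0,1],[[0,0,0.03],0,1],[[0,0,0.02],0,1],[[0,0,0],0,1],[[0,0,0],0,1],[[0,0,0],0,1],[[0,0,0],0,1]]'

```text
time: 20.65
eef_pos: [490.9, -398.6, 204.1]
tool_rot: [3.139, 0.078, 0.002]
wrist_force: [-0.0, -0.3, -1.4]
finger_gap: 23.5
grip_force: 44.5
```

Run:
```python
from h import *
s=sense();print(s["eef_pos"],s["tool_rot"],s["finger_gap"],s["grip_force"],s["qvel"].round(3))
im,d=cams.grab_frame("scene");P=cloud("scene",d)
c=np.vstack([cv2.resize(im[120:290,80:440],None,fx=2,fy=2,interpolation=cv2.INTER_CUBIC)])
cv2.imwrite("pics/c5.png",cv2.cvtColor(c,cv2.COLOR_RGB2BGR))
p=s["eef_pos"];m=(abs(P[...,0]-p[0])<75)&(abs(P[...,1]-p[1])<30)&(P[...,2]>50)&(P[...,2]<260)
q=P[m];print("low z",np.percentile(q[:,2],[0,1,3]))
```

```text
[ 490.87723323 -398.57978705  204.12126168] [3.13918550e+00 7.75552254e-02 2.37534991e-03] 23.530781878589554 44.54675495624542 [-0.002 -0.001  0.001  0.     0.    -0.001]
low z [102.82589509 105.84077581 110.91548737]
```

View pics/c5.png

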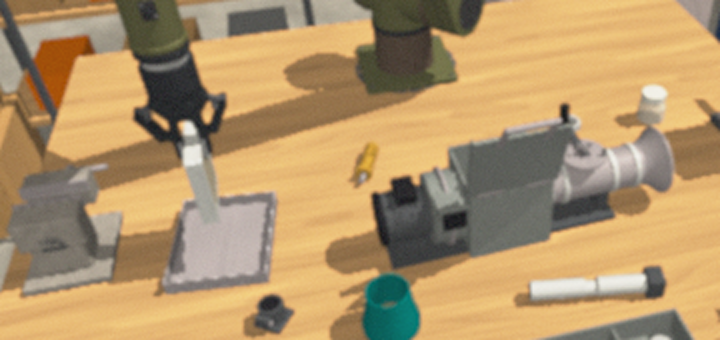

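The plate is held upright over the tray (crop (200,180)), with its lower edge measured at about 103 mm. The flap is open and the lever is across the duct, so I'm handing the job in.

```bash
python3 -c "
from bench import bot
print(bot.close_job())"
```

```text
the job is handed in; nothing more can be done
None
```

The job is handed in; no verdict came back. The damper is shut, the flap is open, and the plate is held upright over the middle of the tray with its lower edge about 100 mm above the bench.

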